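Add a module to a bench meter

TASK

Put the module with the straight bar handle onto the sloping cradle: lay it flat on the slope, down against the front lip, and close it up flush against the meter so that no gap is left. Push the sliding end stop up against the module's other side so that it is held there. Leave the other module, the bottle, the beaker and the slide box where they are.

Things in the scene. Friction and masses are not known exactly. Their poses are not given: they have to be found in the camera images.
- module: The module to fit: a 100 x 80 x 30 mm white plastic box (100 along its x, 80 along its y), 0.25 kg. Origin at the centre of its underside, z up. On its top, in the middle, stands a grey straight bar handle, 14 mm wide (along x), 60 mm long (along y), from 30 to 56 mm above the underside. The same either way round (a half turn does not matter). It starts on the bench in one of two places.
- spare: Another module, to be left alone: a 100 x 80 x 30 mm white plastic box (100 along its x, 80 along its y), 0.25 kg, the same but with a round grey knob (34 mm diameter, 22 mm high) in place of the bar. Origin at the centre of its underside. It starts in the other of the two places.
- bed: Fixed sloping aluminium bed, 120 mm up the slope (x) by 340 mm along it (y), 24 degrees, low edge towards the robot. Origin on the bed's surface in its middle, 38 mm above the bench; x points up the slope, z square out of the surface. A lip 10 mm high runs along the low edge, inner face at x = -52 mm. The fitted module's origin is at x = -2, y = -20, z = 0 mm, sides parallel to the bed's.
- meter_face (a point): Foot of the meter's end face, the one to butt against, mid-width; axes as the bed's (at x = -2, y = 20, z = 0 mm in the bed's frame). The meter is a white box with a display, fixed on the bed, running 140 mm from here along y, 100 mm wide (x -50 to 50 from here), 30 mm high.
- stop (a joint): The sliding end stop, an upright dark steel plate across the bed at the meter's open end, on the far side of the module's place. Value in m: its inner face lies at y = -135 mm + value in the bed's frame; it grows towards the meter, 0 to 0.085 m (about 0.075 when it touches the fitted module). It slides stiffly (2.5 N) and stays where left.
- stop_face (a point): Point on the end stop's inner face (the one towards the meter), at bed level, in the middle of the plate; axes as the bed's. The plate is 80 mm across (x, -40 to 40), 12 mm thick (y, -12 to 0) and reaches to 46 mm above the bed (z); a 4 mm thick foot runs to y = -32 mm behind it.
- bottle: Bystander: amber bottle, 60 mm diameter, 130 mm high; origin under its centre.
- slide_box: Bystander: flat dark box for slides, 70 x 120 mm, 33 mm high; origin under its centre.
- beaker: Bystander: glass cup, 66 mm diameter, 75 mm high; origin under its centre.

How it is judged:
At the end, for the whole second after the job is handed in: The module lies flat on the bed (within 3 mm and 0.04 rad), square to it (0.04 rad), within 3 mm of the front lip and with a gap of less than 2.5 mm to the meter; the end stop's face is within 3.5 mm of the module's other side; the module is at rest and released (x of module in the frame of bed between -0.006 and 0.001 m and y of module in the frame of bed between -0.0225 and -0.017 m and z of module in the frame of bed between -0.003 and 0.003 m and angle between the z axis of module and the z axis of bed, either way round below 0.04 rad and angle between the x axis of module and the x axis of bed, either way round below 0.04 rad and y of module in the frame of stop_face below 0.0435 m and linear speed of module below 0.01 m/s); the robot touches nothing.
It fails at once if the other module is shifted by more than 20 mm (distance of spare from where it was at the start of the episode above 0.02 m).
It fails at once if the bottle is shifted by more than 20 mm (distance of bottle from where it was at the start of the episode above 0.02 m).
It fails at once if the slide box is shifted by more than 20 mm (distance of slide_box from where it was at the start of the episode above 0.02 m).
It fails at once if the beaker is shifted by more than 20 mm (distance of beaker from where it was at the start of the episode above 0.02 m).
It also fails if it takes over 46 s, if anything falls off the work surface, if the arm or the gripper's body presses on something with over 40 N, if the wrist force passes 120 N, or if a joint passes its speed limit or range.

ROBOT

A 7-joint arm with a two-finger parallel gripper is mounted at the origin on the work surface. World frame = base frame: x ahead of the robot, y to its left, z up, the work surface at z = 0. Lengths are in m, angles in rad, forces in N, time in s.
With the tool pointing down it reaches from about 0.4 to 0.925 m from the base axis. Payload 5.6 kg.
Tool frame: the origin (TCP) lies midway between the tips of the shut fingers; the grasp point (between the pads) lies manip.pinch_z behind it (manip.pinch_z is the distance from the TCP to the grasp point, in m); z points along the fingers, y is the line along which they close (so a half turn about z gives the same grasp; the last joint's range is limited). The gripper opens to 85 mm and grips with 20 to 120 N. Pads are 22 mm wide; open, the fingers measure 114 mm over their backs; the gripper's body (76 mm by 85 mm) begins 54 mm behind the grasp point. The pads swing forward as they close: fully open they stand 13 mm farther back than shut.
Start: joints at [1.076, 0.468, -0.012, 1.603, 0.006, 1.071, -0.056], TCP at [0.284, -0.585, 0.231] pointing down, gripper open.
Joint ranges: [-2.53, 2.53], [-0.31, 2.02], [-1.57, 1.55], [0.28, 2.44], [-1.29, 4.43], [0.15, 1.84], [-2.92, 2.92]. Speed limits (rad/s): [2.57, 2.57, 3.14, 3.14, 3.14, 3.14, 3.14].

INTERFACE

Orientations are given as a 3x3 rotation matrix whose columns are the frame's x, y, z axes.
In Python, from station import status, imaging, order, manip gives the robot as it stands.
- The arm moves only by the tool drive_tool, never from a script. Its argument "commands" is a list of rows, each a list of 3 entries, a list of its own where there are three numbers: the shift along the tool's x, y, z normalised to -1 to 1, where 1 is 0.05 m, then the turn about the tool's z normalised to -1 to 1, where 1 is 5 degrees, then the opening, from -1 (shut) to 1 (fully open). In form: [[[x, y, z], roll, jaw], ...]. A call has 1 to 20 rows; each row shifts and turns the commanded pose from where the row before left it, along the tool's axes as they then stand; what a row does not reach is not made up. A row lasts 1/8 s, in which the tool goes at most 62.5 mm and 10.7 degrees, less where a joint would pass 70% of its speed; a pose out of reach is approached as far as the arm can. A call with a number of a shift or a turn outside -1 to 1 is refused whole. A call with a gripper value outside its range is refused whole. The fingers move at their own pace and stop on an object; "grip_force" is the grip in N (left out, the last holds). Time passes only in rows, so rows that do not move let the fingers close. It gives the time, the measured TCP pose, the force, the opening and the grip force at its end, in the units of the state.
- status.get_state(): the state, without advancing time (a new reading comes with each control period).
- imaging.camera(name): name is "scene" or "top"; returns the picture (480x640x3 uint8, red, green, blue); there is no depth.
- imaging.camera_model(name): a dict with "vfov" (degrees; the focal length in pixels is half the picture's height over the tangent of half this angle, whatever the lens; pixels are square), "cx", "cy" (the principal point, pixels), "pose" (4x4, takes a point from camera to world coordinates). Camera axes: x right, y down, z forward; pixel columns grow to the right and rows downward; lengths in m; the calibration is good to about 2 mm. A picture is of the moment at which its call begins. camera_model takes no time and is no camera call.
- order.job_done(): hands the job in; it is judged then, once.
The state is a dict: "time_s": time; "joint_positions": joint angles; "joint_velocities": joint speeds; "joint_torque": joint torques, N m; "tcp_pos": TCP position; "eef_rot": TCP orientation; "contact_force": force on the tool from outside, world axes, zero at the start; "ft_torque": the same for the moment, N m; "grip_width": finger opening in m; "gripper_force": force on a finger pad.
Only numpy, scipy, OpenCV 4.12 (cv2) and the standard library are available. Lean on these libraries where they do the work, as an engineer would, in place of code of your own. Each camera call takes 0.05 s, during which the arm holds its last target. There are 200 camera calls.

## Working session

There is one attempt and no reset: what is moved stays moved. The work goes in short steps, Python scripts to look and compute and a tool call to move; the robot and the scene stay as the last step left them, time stands still between calls to the robot, and variables do not carry over. Pictures are saved under pics/ and viewed, at most 10 in all, crops included, and the job is handed in when it is done.

Besides the shell and the picture viewer there is one more tool, called after ">>>" as a command line: name --argument value ..., lists and objects as JSON in quotes. drive_tool: Moves the arm, as the interface text tells. Scaled input: -1 to 1 covers 0.05 m each way for a shift and 5 degrees each way for a turn. Its arguments: {"type":"object","properties":{"commands":{"type":"array"},"grip_force":{"type":"number"}},"required":["commands"]}

```bash
mkdir -p pics; ls; python3 - <<'E'
from station import status, imaging, order, manip
import cv2,numpy as np
np.set_printoptions(precision=4,suppress=True)
for n in("scene","top"):
    im=imaging.camera(n); cv2.imwrite(f"pics/{n}0.png",im[:,:,::-1]); print(n,imaging.camera_model(n))
s=status.get_state(); print(s); print(manip.pinch_z,[a for a in dir(manip) if a[0]!='_'])
E
```

```text
pics
scene {'vfov': 44.803678233316546, 'cx': 321.8078378308052, 'cy': 239.24923695438696, 'pose': array([[-0.8049,  0.4226, -0.4166,  1.1426],
       [ 0.5934,  0.5638, -0.5744,  0.8334],
       [-0.0079, -0.7096, -0.7046,  1.0141],
       [ 0.    ,  0.    ,  0.    ,  1.    ]])}
top {'vfov': 43.314669020187566, 'cx': 308.9073735288526, 'cy': 236.03350492838072, 'pose': array([[-0.0156, -0.9891,  0.1467,  0.3324],
       [-0.9999,  0.0154, -0.0023,  0.0634],
       [-0.    , -0.1467, -0.9892,  1.4778],
       [ 0.    ,  0.    ,  0.    ,  1.    ]])}
{'time_s': 0.1, 'joint_positions': array([ 1.076 ,  0.4683, -0.0116,  1.6036,  0.006 ,  1.0714, -0.0563]), 'joint_velocities': array([-0.0002, -0.0047,  0.0019, -0.0028, -0.001 , -0.0008,  0.001 ]), 'joint_torque': array([  0.0005, -53.3517,   0.0212, -25.1964,   0.0115,   0.0044,
         0.    ]), 'tcp_pos': array([ 0.2835, -0.5843,  0.2304]), 'eef_rot': array([[ 0.8997,  0.4365, -0.0008],
       [ 0.4365, -0.8997,  0.0014],
       [-0.0001, -0.0016, -1.    ]]), 'contact_force': array([0.0677, 0.366 , 0.1386]), 'ft_torque': array([-0.0242, -0.0055,  0.0847]), 'gripper_force': 0.0, 'grip_width': 0.08525585995945698}
0.0187 ['MotionError', 'pinch_z']
```

View pics/scene0.png

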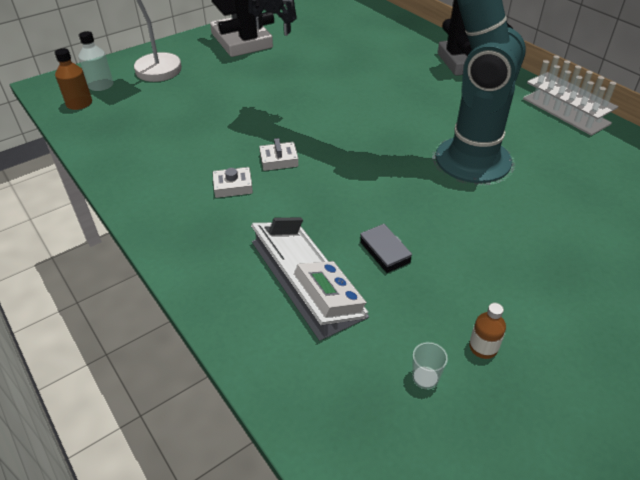

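View pics/top0.png

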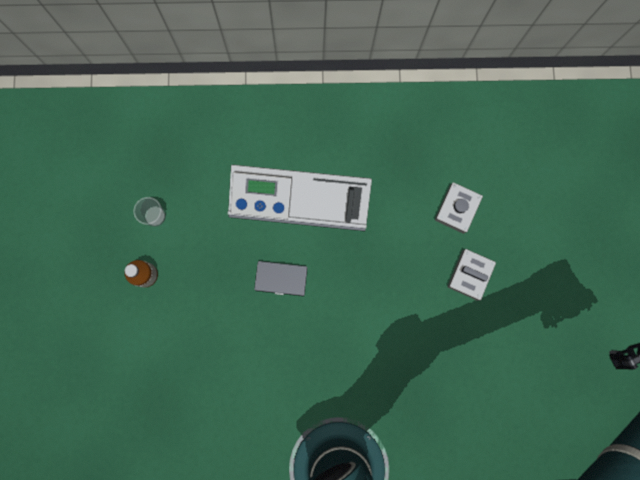

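The bar module is at about (473,274) in the top view, with the spare at (460,206). The bed spans (230–370, 167–228), with the meter on its left and the stop at (353,205). I'll zoom in for precise features.

```bash
python3 - <<'E'
import cv2,numpy as np
a=cv2.imread("pics/top0.png")
def z(x0,y0,x1,y1,s): return cv2.resize(a[y0:y1,x0:x1],None,fx=s,fy=s,interpolation=cv2.INTER_CUBIC)
cv2.imwrite("pics/bedtop.png",z(220,155,380,240,5))
b=cv2.imread("pics/scene0.png")
cv2.imwrite("pics/modtop.png",np.hstack([z(430,170,510,310,4),cv2.resize(b[205:345,240:380],None,fx=3,fy=4,interpolation=cv2.INTER_CUBIC)]))
E
```

```text
(no output)
```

View pics/bedtop.png

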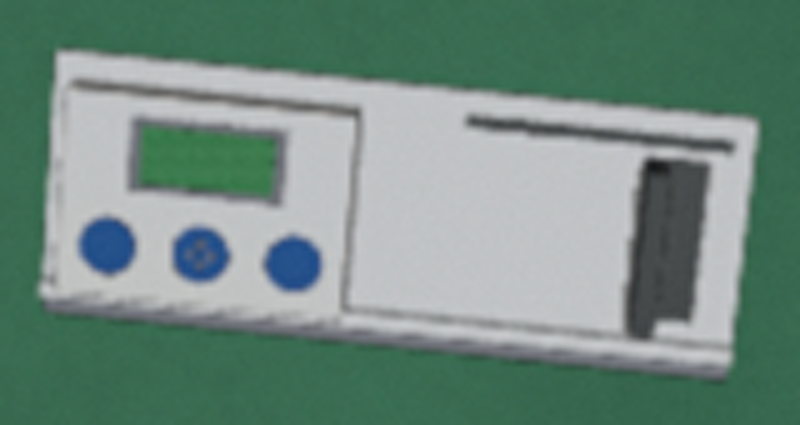

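View pics/modtop.png

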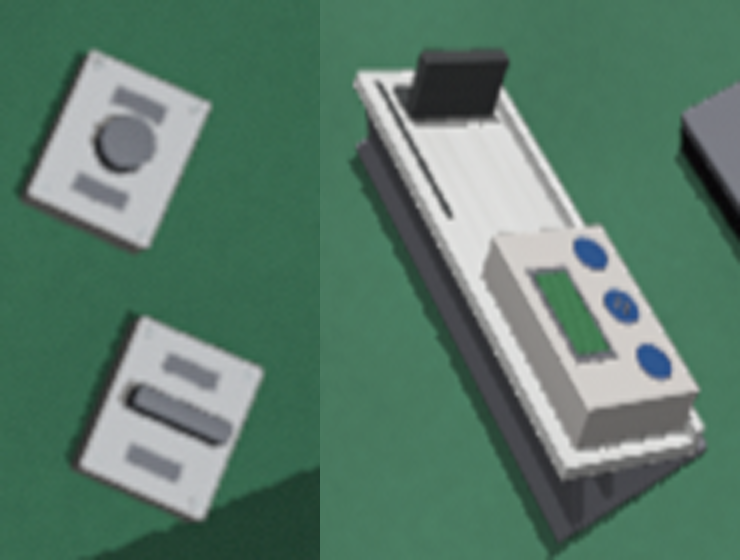

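The zooms show the bed's upper-edge corners, the meter's top corners and the module's top-face corners clearly. I'll fit the poses from these points.

```bash
cat > h.py <<'E'
import numpy as np, cv2
from scipy.optimize import least_squares
from station import status, imaging, order, manip
np.set_printoptions(precision=4,suppress=True)
def proj(n,P):
    m=imaging.camera_model(n);T=m["pose"];f=240/np.tan(np.radians(m["vfov"]/2))
    c=(np.atleast_2d(P)-T[:3,3])@T[:3,:3]
    return c[:,:2]/c[:,2:]*f+[m["cx"],m["cy"]]
def ray(n,px,z):
    m=imaging.camera_model(n);T=m["pose"];f=240/np.tan(np.radians(m["vfov"]/2))
    px=np.atleast_2d(px).astype(float)
    d=np.c_[(px-[m["cx"],m["cy"]])/f,np.ones(len(px))]@T[:3,:3].T
    return T[:3,3]+d*((z-T[2,3])/d[:,2:])
def Rz(a): c,s=np.cos(a),np.sin(a); return np.array([[c,-s,0],[s,c,0],[0,0,1]])
t=np.radians(24); TILT=np.array([[np.cos(t),0,-np.sin(t)],[0,1,0],[np.sin(t),0,np.cos(t)]])
E
python3 - <<'E'
from h import *
# top crop s=5 off(220,155); 
tb=np.array([[62,50],[757,118],[70,85],[360,108],[345,310]])
tb=(tb+.5)/5-.5+[220,155]
tP=np.array([[60,170,0],[60,-170,0],[48,160,30],[48,20,30],[-52,20,30]])/1e3
sb=np.array([[357,73],[565,477],[497,237],[600,230],[697,392],[588,412]])
sb=(sb-[320,0]+.5)/[3,4]-.5+[240,205]
sP=np.array([[60,-170,0],[60,170,0],[48,20,30],[-52,20,30],[-52,160,30],[48,160,30]])/1e3
def W(p,P): return P@(Rz(p[2])@TILT).T+[p[0],p[1],.038]
r1=lambda p:proj("top",W(p,tP))-tb
r2=lambda p:proj("scene",W(p,sP))-sb
for f in (lambda p:r1(p).ravel(),lambda p:r2(p).ravel(),lambda p:np.r_[r1(p).ravel(),r2(p).ravel()]):
    s=least_squares(f,[.65,.0,0]); print(s.x,np.degrees(s.x[2]));print(s.fun.reshape(-1,2).T)
mb=np.array([[143,318],[264,371],[204,519],[82,465]]); mb=(mb+.5)/4-.5+[430,170]
Q=ray("top",mb,.03);print(Q,Q.mean(0)); 
for i in range(4): d=Q[(i+1)%4]-Q[i];print(np.hypot(*d[:2]),np.degrees(np.arctan2(d[1],d[0])))
hb=(np.array([[140,392],[229,436]])+.5)/4-.5+[430,170]; H=ray("top",hb,.056);print("h",H,H.mean(0))
sp=(np.array([[125,142]])+.5)/4-.5+[430,170]; print("knob",ray("top",sp,.052))
print("slide",ray("top",[[257,261],[307,265],[305,296],[255,291]],.033))
E
```

```text
[ 0.6472  0.0818 -0.115 ] -6.586324164926841
[[-0.6975  0.8951 -0.4646  0.3568 -0.0914]
 [-0.7749 -0.7351 -0.4278  0.689   1.1941]]
[ 0.6474  0.089  -0.1265] -7.246465772071899
[[ 0.204   0.1163 -1.59    0.3857  0.9425 -0.0493]
 [ 0.1649 -0.968   0.0393 -0.6165  0.7849  0.4952]]
[ 0.6469  0.0854 -0.1226] -7.021741499398271
[[-1.9829 -0.5019 -1.8511 -1.0849 -1.7931 -0.6139 -0.3845 -2.2713 -0.4033
   0.2523 -0.6047]
 [-1.1243 -0.0436 -0.7606  0.7917  1.2667 -0.5815 -2.2679 -0.993  -1.6981
  -0.5537 -0.8007]]
[[ 0.5093 -0.3171  0.03  ]
 [ 0.4761 -0.3882  0.03  ]
 [ 0.3881 -0.347   0.03  ]
 [ 0.4214 -0.2759  0.03  ]] [ 0.4487 -0.332   0.03  ]
0.07844133644208537 -115.07113621867146
0.0971393930808646 154.9280391850239
0.07850922653203467 64.93160178906773
0.09714316952091676 -25.112002824419065
h [[ 0.4622 -0.3061  0.056 ]
 [ 0.4354 -0.3571  0.056 ]] [ 0.4488 -0.3316  0.056 ]
knob [[ 0.6133 -0.3062  0.052 ]]
slide [[0.4881 0.1856 0.033 ]
 [0.4765 0.0657 0.033 ]
 [0.4025 0.0716 0.033 ]
 [0.4162 0.1906 0.033 ]]
```

>>> drive_tool --commands '[[[0.74, -0.44, 0.23], 0, 1], [[0.74, -0.44, 0.23], 0, 1], [[0.74, -0.44, 0.23], 0, 1], [[0.74, -0.44, 0.23], 0, 1], [[0.74, -0.44, 0.23], 0, 1], [[0.74, -0.44, 0.23], 0, 1], [[0.74, -0.44, 0.23], 0, 1], [[0, 0, 0], 1, 1], [[0, 0, 0], 1, 1], [[0, 0, 0], 1, 1], [[0, 0, 0], 1, 1], [[0, 0, 0], 1, 1], [[0, 0, 0], 1, 1], [[0, 0, 0], 1, 1], [[0, 0, 0], 1, 1], [[0, 0, 0], 1, 1], [[0, 0, 0], 1, 1]]' --grip_force 25

```text
time_s: 2.22
tcp_pos: [0.4493, -0.333, 0.1504]
eef_rot: [[0.912, -0.411, -0.001], [-0.411, -0.912, 0.0], [-0.001, -0.0, -1.0]]
contact_force: [0.3, -0.1, 0.4]
grip_width: 0.0854
gripper_force: 0.0
```

```bash
cat >> h.py <<'E'
def to(x,y,z,ya):
    s=status.get_state();R=s["eef_rot"];d=R.T@(np.array([x,y,z])-s["tcp_pos"])
    a=np.degrees(np.arctan2(R[1,1],R[0,1])); da=(ya-a+90)%180-90
    print("t",s["time_s"],"pos",s["tcp_pos"],"yang",a,"d(mm)",d*1e3,"units",d/.05,"roll units",-da/5,"F",s["contact_force"],"w",s["grip_width"],"z",R[:,2])
E
python3 - <<'E'
from h import *
to(.449,-.332,.11,65)
cv2.imwrite("pics/t1.png",imaging.camera("top")[220:320,400:520,::-1].repeat(5,0).repeat(5,1))
E
```

```text
t 2.225 pos [ 0.4493 -0.333   0.1504] yang -114.28167267359905 d(mm) [-0.642  -0.791  40.4112] units [-0.0128 -0.0158  0.8082] roll units 0.14366546528019625 F [ 0.3126 -0.1473  0.3596] w 0.08540575995165811 z [-0.0007  0.0004 -1.    ]
```

>>> drive_tool --commands '[[[-0.01, -0.02, 0.6], 0.14, 1], [[0, 0, 0.6], 0, 1], [[0, 0, 0.5], 0, 1], [[0, 0, 0.4], 0, 1], [[0, 0, 0.2], 0, 1], [[0, 0, 0.08], 0, 1], [[0, 0, 0], 0, 1], [[0, 0, 0], 0, -1], [[0, 0, 0], 0, -1], [[0, 0, 0], 0, -1], [[0, 0, 0], 0, -1], [[0, 0, 0], 0, -1], [[0, 0, 0], 0, -1]]' --grip_force 25

```text
time_s: 3.9
tcp_pos: [0.45, -0.3324, 0.0326]
eef_rot: [[0.908, -0.42, 0.001], [-0.42, -0.908, -0.001], [0.001, 0.0, -1.0]]
contact_force: [-1.4, 1.0, 6.3]
grip_width: 0.0593
gripper_force: 27.9
```

```bash
python3 - <<'E'
from h import *
to(.449,-.332,.20,65)
a=imaging.camera("top")[230:320,420:520,::-1];b=imaging.camera("scene")[110:210,220:330,::-1]
r=lambda i:cv2.resize(i,(390,390),interpolation=cv2.INTER_CUBIC)
cv2.imwrite("pics/g1.png",np.hstack([r(a),r(b)]))
E
```

```text
t 3.9 pos [ 0.45   -0.3324  0.0326] yang -114.81596233383596 d(mm) [  -0.8504    0.0743 -167.3664] units [-0.017   0.0015 -3.3473] roll units 0.03680753323280896 F [-1.3897  0.9652  6.2807] w 0.05930906958871889 z [ 0.0011 -0.0007 -1.    ]
```

View pics/g1.png

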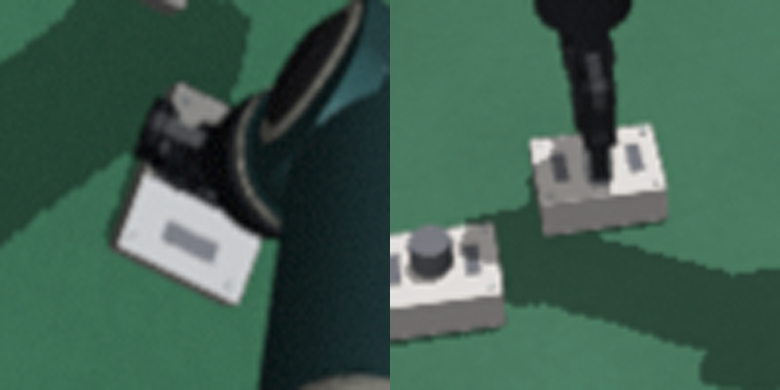

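The bar is gripped across its ends (59 mm opening). The 6 N upward force suggests the fingertips are on the module's top, so I'll regrip higher to leave room for it to pivot.

>>> drive_tool --commands '[[[0, 0, 0], 0, 1], [[0, 0, -0.14], 0, 1], [[0, 0, 0], 0, 1], [[0, 0, 0], 0, -1], [[0, 0, 0], 0, -1], [[0, 0, 0], 0, -1], [[0, 0, 0], 0, -1], [[0, 0, 0], 0, -1]]' --grip_force 25

```text
time_s: 5.0
tcp_pos: [0.4494, -0.3321, 0.0389]
eef_rot: [[0.908, -0.42, -0.0], [-0.42, -0.908, -0.0], [-0.0, 0.0, -1.0]]
contact_force: [-1.8, 0.0, 4.3]
grip_width: 0.0594
gripper_force: 27.0
```

```bash
cat >> h.py <<'E'
BED=[.647,.0854,-.1226]
def bedw(x,y,z): return Rz(BED[2])@TILT@np.array([x,y,z])+[BED[0],BED[1],.038]
def tgt(mx,my,dz=0):  # tcp for module seated at mx,my
    p=bedw(mx,my,.047)-[0,0,.008-dz]; print("tcp target",p); to(*p,90+np.degrees(BED[2]))
E
python3 - <<'E'
from h import *
tgt(.008,-.028,.06)
E
```

```text
tcp target [0.6319 0.0591 0.1362]
t 5.0 pos [ 0.4494 -0.3321  0.0389] yang -114.81898801805863 d(mm) [   1.3861 -431.6237  -97.3564] units [ 0.0277 -8.6325 -1.9471] roll units -3.558905089950952 F [-1.7617  0.0124  4.3383] w 0.05944363280397883 z [-0.0001 -0.     -1.    ]
```

>>> drive_tool --commands '[[[0, 0, -0.2], 0, -1], [[0, 0, -0.6], 0, -1], [[0, 0, -0.8], 0, -1], [[0, 0, -0.8], 0, -1], [[0, 0, -0.8], 0, -1], [[0, 0, 0], -1, -1], [[0, 0, 0], -1, -1], [[0, 0, 0], -1, -1], [[0, 0, 0], -0.6, -1], [[0, 0, 0], 0, -1]]'

```text
time_s: 6.25
tcp_pos: [0.4492, -0.3319, 0.1987]
eef_rot: [[0.993, -0.119, -0.0], [-0.119, -0.993, 0.0], [-0.0, -0.0, -1.0]]
contact_force: [-0.1, 0.1, -2.1]
grip_width: 0.0592
gripper_force: 28.4
```

```bash
python3 - <<'E'
from h import *
tgt(.008,-.028,.06)
E
```

```text
tcp target [0.6319 0.0591 0.1362]
t 6.25 pos [ 0.4492 -0.3319  0.1987] yang -96.85780578412603 d(mm) [ 134.7142 -409.9468   62.5499] units [ 2.6943 -8.1989  1.251 ] roll units 0.03333135683557202 F [-0.0677  0.0674 -2.1479] w 0.059215763439957436 z [-0.0004  0.0003 -1.    ]
```

Module held (2.1 N of weight). Carrying it over the bed.

>>> drive_tool --commands '[[[0.15, -0.45, 0], 0.03, -1], [[0.245, -0.745, 0], 0, -1], [[0.245, -0.745, 0], 0, -1], [[0.245, -0.745, 0], 0, -1], [[0.245, -0.745, 0], 0, -1], [[0.245, -0.745, 0], 0, -1], [[0.245, -0.745, 0], 0, -1], [[0.245, -0.745, 0], 0, -1], [[0.245, -0.745, 0], 0, -1], [[0.245, -0.745, 0], 0, -1], [[0.245, -0.745, 0], 0, -1], [[0.1, -0.3, 0.3], 0, -1], [[0, 0, 0.5], 0, -1], [[0, 0, 0.4], 0, -1], [[0, 0, 0], 0, -1]]'

```text
time_s: 8.12
tcp_pos: [0.6314, 0.0572, 0.1363]
eef_rot: [[0.992, -0.123, -0.005], [-0.123, -0.992, -0.001], [-0.005, 0.002, -1.0]]
contact_force: [0.4, -0.3, -2.7]
grip_width: 0.0589
gripper_force: 28.4
```

```bash
python3 - <<'E'
from h import *
tgt(.008,-.028,0.0)
a=imaging.camera("top")[155:245,220:390,::-1];b=imaging.camera("scene")[170:340,230:390,::-1]
cv2.imwrite("pics/b1.png",np.hstack([cv2.resize(a,(480,254),interpolation=2).copy() if 0 else cv2.copyMakeBorder(cv2.resize(a,(440,233),interpolation=2),0,147,0,0,0),cv2.resize(b,(358,380),interpolation=2)]))
E
```

```text
tcp target [0.6319 0.0591 0.0762]
t 8.125 pos [0.6314 0.0572 0.1363] yang -97.05647382790968 d(mm) [ 0.5195 -2.0537 60.0553] units [ 0.0104 -0.0411  1.2011] roll units -0.006402251921156221 F [ 0.436  -0.3007 -2.7267] w 0.05886001591286501 z [-0.0049 -0.0013 -1.    ]
```

View pics/b1.png

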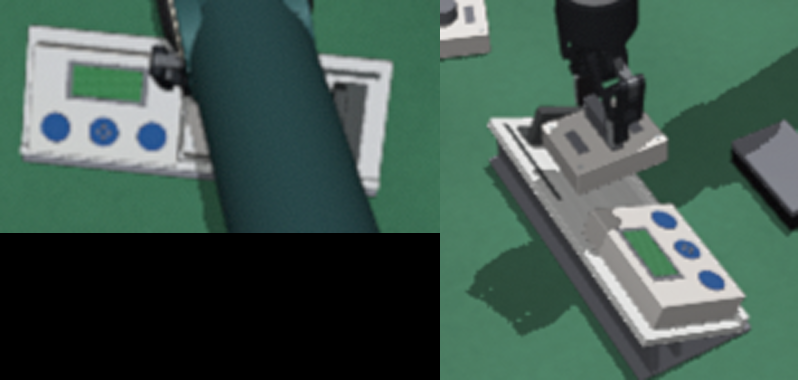

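The module hangs over the empty space between meter and stop. Lowering it with a little extra clearance from the meter.

>>> drive_tool --commands '[[[0, 0.06, 0.3], 0, -1], [[0, 0, 0.3], 0, -1], [[0, 0, 0.12], 0, -1], [[0, 0, 0.08], 0, -1], [[0, 0, 0.08], 0, -1], [[0, 0, 0.06], 0, -1]]'

```text
time_s: 8.98
tcp_pos: [0.6314, 0.0558, 0.0925]
eef_rot: [[0.993, -0.121, -0.003], [-0.121, -0.993, -0.0], [-0.003, 0.001, -1.0]]
contact_force: [-11.3, -1.3, 11.6]
grip_width: 0.0592
gripper_force: 30.0
```

>>> drive_tool --commands '[[[0.04, 0, 0.04], 0, -1], [[0.04, 0, 0.04], 0, -1], [[0, 0, 0.04], 0, -1], [[0, 0, 0], 0, -1]]' --grip_force 20

```text
time_s: 9.48
tcp_pos: [0.6326, 0.0556, 0.0866]
eef_rot: [[0.993, -0.121, -0.009], [-0.121, -0.993, -0.0], [-0.009, 0.001, -1.0]]
contact_force: [-14.1, -0.6, 13.0]
grip_width: 0.0593
gripper_force: 30.5
```

```bash
python3 - <<'E'
from h import *
tgt(.008,-.031,0.0)
b=imaging.camera("scene")[170:340,230:390,::-1]
cv2.imwrite("pics/b2.png",cv2.resize(b,(480,510),interpolation=2))
E
```

```text
tcp target [0.6315 0.0561 0.0762]
t 9.475 pos [0.6326 0.0556 0.0866] yang -96.94074717436979 d(mm) [-1.1006 -0.3402 10.4409] units [-0.022  -0.0068  0.2088] roll units 0.016743078786817023 F [-14.0539  -0.6131  13.007 ] w 0.059286977683992784 z [-0.0088 -0.0004 -1.    ]
```

View pics/b2.png

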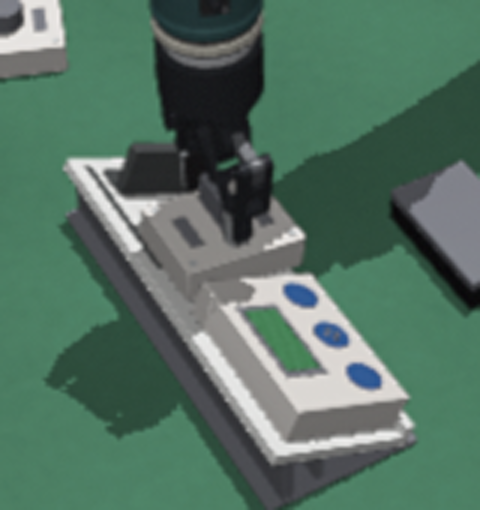

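The module is pivoting about the bar, its uphill edge on the bed and its front still raised. Lowering further.

>>> drive_tool --commands '[[[0, 0, 0.05], 0, -1], [[0, 0, 0.05], 0, -1], [[0, 0, 0.04], 0, -1], [[0, 0, 0], 0, -1]]'

```text
time_s: 10.02
tcp_pos: [0.6329, 0.0557, 0.079]
eef_rot: [[0.993, -0.121, -0.008], [-0.121, -0.993, -0.0], [-0.008, 0.001, -1.0]]
contact_force: [-12.9, -0.3, 8.8]
grip_width: 0.0591
gripper_force: 27.0
```

>>> drive_tool --commands '[[[0, 0, 0.04], 0, -1], [[0, 0, 0.03], 0, -1], [[0, 0, 0], 0, -1]]'

```text
time_s: 10.4
tcp_pos: [0.6329, 0.0557, 0.0752]
eef_rot: [[0.993, -0.121, -0.008], [-0.121, -0.993, -0.0], [-0.008, 0.001, -1.0]]
contact_force: [-11.7, -0.2, 6.6]
grip_width: 0.0592
gripper_force: 24.1
```

>>> drive_tool --commands '[[[0, 0, 0.03], 0, -1], [[0, 0, 0.03], 0, -1], [[0, 0, 0], 0, -1]]'

```text
time_s: 10.78
tcp_pos: [0.6332, 0.0556, 0.0725]
eef_rot: [[0.993, -0.121, -0.008], [-0.121, -0.993, -0.0], [-0.008, 0.001, -1.0]]
contact_force: [-11.4, 0.3, 7.2]
grip_width: 0.0592
gripper_force: 21.0
```

>>> drive_tool --commands '[[[0, 0, 0.03], 0, -1], [[0, 0, 0], 0, -1]]'

```text
time_s: 11.02
tcp_pos: [0.6338, 0.0555, 0.0721]
eef_rot: [[0.993, -0.121, -0.006], [-0.121, -0.993, -0.0], [-0.006, 0.001, -1.0]]
contact_force: [-11.6, 0.0, 13.4]
grip_width: 0.0592
gripper_force: 19.9
```

```bash
python3 - <<'E'
from h import *
tgt(.008,-.031,0.0)
b=imaging.camera("scene")[190:310,240:370,::-1]
cv2.imwrite("pics/b3.png",cv2.resize(b,(650,600),interpolation=2))
E
```

```text
tcp target [0.6315 0.0561 0.0762]
t 11.025 pos [0.6338 0.0555 0.0721] yang -96.95468524884173 d(mm) [-2.3922 -0.2519 -4.087 ] units [-0.0478 -0.005  -0.0817] roll units 0.013955463892432362 F [-11.6036   0.0233  13.4458] w 0.05920134010030507 z [-0.0064 -0.0003 -1.    ]
```

View pics/b3.png

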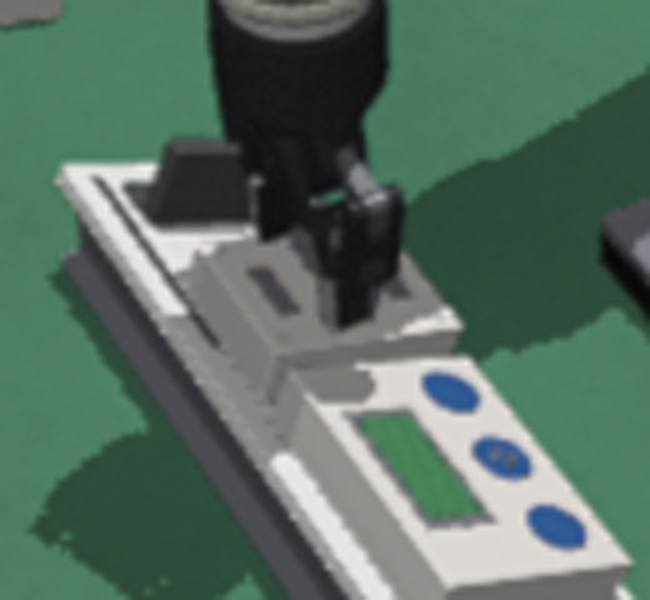

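The module now lies parallel to the slope and the force jumped as it seated. Next I'll slide it down toward the lip.

>>> drive_tool --commands '[[[-0.04, 0, 0.01], 0, -1], [[-0.037, 0, 0.015], 0, -1], [[-0.037, 0, 0.015], 0, -1], [[-0.037, 0, 0.015], 0, -1], [[0, 0, 0], 0, -1]]'

```text
time_s: 11.7
tcp_pos: [0.6335, 0.0556, 0.0721]
eef_rot: [[0.993, -0.122, 0.01], [-0.122, -0.993, -0.0], [0.009, -0.001, -1.0]]
contact_force: [1.5, -1.4, 12.8]
grip_width: 0.0593
gripper_force: 20.6
```

>>> drive_tool --commands '[[[-0.04, 0, -0.03], 0, -1], [[-0.04, 0, -0.02], 0, -1], [[-0.04, 0, 0], 0, -1], [[0, 0, 0], 0, -1]]'

```text
time_s: 12.2
tcp_pos: [0.6227, 0.0568, 0.07]
eef_rot: [[0.993, -0.121, -0.001], [-0.121, -0.993, -0.0], [-0.001, 0.0, -1.0]]
contact_force: [1.1, -0.1, -3.3]
grip_width: 0.0592
gripper_force: 22.1
```

>>> drive_tool --commands '[[[0, 0, 0.04], 0, -1], [[-0.03, 0, 0.03], 0, -1], [[-0.03, 0, 0.015], 0, -1], [[0, 0, 0], 0, -1]]'

```text
time_s: 12.7
tcp_pos: [0.6224, 0.057, 0.0679]
eef_rot: [[0.993, -0.121, 0.004], [-0.121, -0.993, 0.0], [0.004, -0.001, -1.0]]
contact_force: [-0.0, -0.7, 5.8]
grip_width: 0.0592
gripper_force: 22.6
```

>>> drive_tool --commands '[[[-0.04, 0, 0.01], 0, -1], [[-0.04, 0, 0.01], 0, -1], [[0, 0, 0], 0, -1]]'

```text
time_s: 13.08
tcp_pos: [0.6167, 0.0577, 0.0658]
eef_rot: [[0.993, -0.121, 0.001], [-0.121, -0.993, 0.0], [0.001, -0.0, -1.0]]
contact_force: [1.0, 0.1, 6.1]
grip_width: 0.0592
gripper_force: 22.7
```

>>> drive_tool --commands '[[[-0.04, 0, 0.015], 0, -1], [[-0.04, 0, 0.015], 0, -1], [[0, 0, 0], 0, -1]]'

```text
time_s: 13.45
tcp_pos: [0.6131, 0.0582, 0.0644]
eef_rot: [[0.993, -0.121, 0.002], [-0.121, -0.993, 0.0], [0.002, -0.0, -1.0]]
contact_force: [1.9, 0.1, 6.3]
grip_width: 0.0588
gripper_force: 22.8
```

```bash
python3 - <<'E'
from h import *
tgt(-.002,-.031,0.0)
b=imaging.camera("scene")[190:310,240:370,::-1]
cv2.imwrite("pics/b4.png",cv2.resize(b,(650,600),interpolation=2))
E
```

```text
tcp target [0.6224 0.0572 0.0721]
t 13.45 pos [0.6131 0.0582 0.0644] yang -96.96236274967286 d(mm) [ 9.4127 -0.1011 -7.6673] units [ 0.1883 -0.002  -0.1533] roll units 0.01241996372621088 F [1.9037 0.0893 6.3416] w 0.05878797240671995 z [ 0.0016  0.0002 -1.    ]
```

View pics/b4.png

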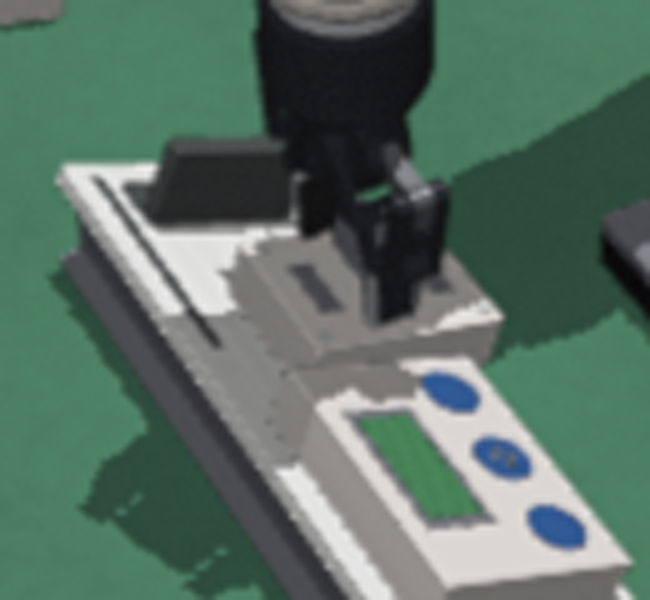

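The module looks too far downhill, and its front edge may be riding on the lip. I'll compute its pose from the corners picked in the last two views: near (318,362), (502,320), (238,255), (495,362) in the crop.

```bash
python3 - <<'E'
from h import *
BS=np.array([.6474,.089,-.1265]); RB=Rz(BS[2])@TILT
P=np.array([[50,40,30],[-50,40,30],[50,-40,30],[-50,40,0]])/1e3
def Ry(a): c,s=np.cos(a),np.sin(a); return np.array([[c,0,-s],[0,1,0],[s,0,c]])
def f(q,px):
    W=(P@(Ry(q[3])).T+q[:3])@RB.T+[BS[0],BS[1],.038]
    return (proj("scene",W)-px).ravel()
for px in ([[278,358],[462,328],[200,255],[455,352]],[[318,362],[502,320],[238,255],[495,362]]):
    px=(np.array(px)+.5)/5-.5+[240,190]
    s=least_squares(f,[0,-.03,0.01,0],args=(px,)); print("bed x,y,z mm",s.x[:3]*1e3,"tilt rel bed deg",np.degrees(s.x[3])); print(s.fun)
# slip check: where would module be from tcp
E
```

```text
bed x,y,z mm [-48.1628 -73.1744 -29.2904] tilt rel bed deg -12.410511215193576
[ 0.1459  0.5863  0.1246 -2.4914  0.4061 -0.0995 -0.6902  2.0103]
bed x,y,z mm [-48.9635 -48.8616 -10.5416] tilt rel bed deg -12.510970065885694
[ 0.0251  0.2595  0.392  -0.6507  0.1288 -0.0181 -0.5541  0.4055]
```

```bash
python3 - <<'E'
from h import *
P=np.array([[50,40,30],[-50,40,30],[50,-40,30],[-50,40,0]])/1e3
def Ry(a): c,s=np.cos(a),np.sin(a); return np.array([[c,0,-s],[0,1,0],[s,0,c]])
def pose(q,tcp):
    R=Rz(-.1217)@Ry(q[0]); piv=np.array(tcp)+[0,0,.008]
    return R,piv-R@[q[2],0,q[1]]
def f(q,px,tcp):
    R,o=pose(q,tcp); return (proj("scene",P@R.T+o)-px-q[3:5]).ravel()
for tcp,px in (([.6338,.0555,.0721],[[278,358],[462,328],[200,255],[455,352]]),([.6131,.0582,.0644],[[318,362],[502,320],[238,255],[495,362]])):
    px=(np.array(px)+.5)/5-.5+[240,190]
    g=lambda q:np.r_[f(q,px,tcp),(q[1]-.047)/.003,q[2]/.002,q[3:5]/1.]
    s=least_squares(g,[.3,.047,0,0,0]); R,o=pose(s.x,tcp)
    print("theta",np.degrees(s.x[0]),"H,xo",s.x[1:3],"pxoff",s.x[3:],"origin",o); print(s.fun)
    RB=Rz(BED[2])@TILT
    for c in [[.05,0,0],[-.05,0,0]]: print(" edge in bed",(R@c+o-[BED[0],BED[1],.038])@RB)
E
```

```text
theta 11.471110133234744 H,xo [0.0434 0.0043] pxoff [-2.4352  0.8996] origin [0.6382 0.055  0.0368]
[-1.1807  1.311   0.6458 -2.4667 -1.6804 -0.4167 -0.22    2.472  -1.2159
  2.1456 -2.4352  0.8996]
 edge in bed [ 0.0437 -0.0312 -0.0099]
 edge in bed [-0.0539 -0.0313  0.0118]
theta 11.053797406410224 H,xo [0.0448 0.0038] pxoff [-2.3935  0.3192] origin [0.6179 0.0576 0.0277]
[-0.9194  0.6956  0.2807 -0.8071 -1.165   0.0063 -0.5898  0.4244 -0.7308
  1.9156 -2.3935  0.3192]
 edge in bed [ 0.0213 -0.0311 -0.0103]
 edge in bed [-0.0762 -0.0312  0.0121]
```

The uphill edge is on the bed and the front edge is on the lip. I'll lift, shift uphill by about 32 mm and set it down again.

>>> drive_tool --commands '[[[0.1, 0, -0.2], 0, -1], [[0.2, 0, -0.3], 0, -1], [[0.2, 0, -0.1], 0, -1], [[0.2, 0, 0], 0, -1], [[0, 0, 0], 0, -1]]' --grip_force 25

```text
time_s: 14.12
tcp_pos: [0.6473, 0.0535, 0.0929]
eef_rot: [[0.993, -0.122, -0.001], [-0.122, -0.993, -0.0], [-0.001, 0.0, -1.0]]
contact_force: [-1.1, 0.9, -2.2]
grip_width: 0.0586
gripper_force: 27.6
```

```bash
python3 - <<'E'
from h import *
tgt(.008,-.031,0.0)
E
```

```text
tcp target [0.6315 0.0561 0.0762]
t 14.125 pos [0.6473 0.0535 0.0929] yang -96.99560753027882 d(mm) [-15.9756  -0.6746  16.683 ] units [-0.3195 -0.0135  0.3337] roll units 0.005771007605017075 F [-1.1233  0.9146 -2.2152] w 0.05864834566994185 z [-0.0011 -0.0003 -1.    ]
```

>>> drive_tool --commands '[[[0, 0, 0.12], 0, -1], [[0, 0, 0.1], 0, -1], [[0, 0, 0.06], 0, -1], [[0, 0, 0.04], 0, -1], [[0, 0, 0], 0, -1]]' --grip_force 20

```text
time_s: 14.75
tcp_pos: [0.6457, 0.054, 0.0776]
eef_rot: [[0.993, -0.121, -0.003], [-0.121, -0.993, -0.0], [-0.003, 0.001, -1.0]]
contact_force: [-4.9, 0.5, 1.3]
grip_width: 0.0592
gripper_force: 27.0
```

>>> drive_tool --commands '[[[0, 0, 0.04], 0, -1], [[0, 0, 0.04], 0, -1], [[0, 0, 0.04], 0, -1], [[0, 0, 0], 0, -1]]'

```text
time_s: 15.25
tcp_pos: [0.6453, 0.0543, 0.0722]
eef_rot: [[0.993, -0.121, -0.004], [-0.121, -0.993, 0.0], [-0.004, 0.0, -1.0]]
contact_force: [-7.9, 0.5, 6.0]
grip_width: 0.0587
gripper_force: 22.1
```

>>> drive_tool --commands '[[[0, 0, 0.04], 0, -1], [[0, 0, 0.04], 0, -1], [[0, 0, 0], 0, -1]]'

```text
time_s: 15.62
tcp_pos: [0.6458, 0.0543, 0.0716]
eef_rot: [[0.993, -0.12, -0.003], [-0.12, -0.993, -0.0], [-0.003, 0.001, -1.0]]
contact_force: [-14.4, -0.8, 25.3]
grip_width: 0.0589
gripper_force: 29.2
```

>>> drive_tool --commands '[[[-0.06, 0, -0.06], 0, -1], [[-0.06, 0, -0.01], 0, -1], [[-0.04, 0, 0.01], 0, -1], [[0, 0, 0], 0, -1]]'

```text
time_s: 16.12
tcp_pos: [0.6387, 0.0548, 0.0702]
eef_rot: [[0.993, -0.121, -0.001], [-0.121, -0.993, -0.0], [-0.001, 0.0, -1.0]]
contact_force: [-0.2, 0.0, -1.6]
grip_width: 0.0589
gripper_force: 21.9
```

>>> drive_tool --commands '[[[-0.05, 0, 0.045], 0, -1], [[-0.05, 0, 0.03], 0, -1], [[-0.04, 0, 0.015], 0, -1], [[0, 0, 0], 0, -1]]'

```text
time_s: 16.62
tcp_pos: [0.6353, 0.0555, 0.0678]
eef_rot: [[0.993, -0.121, 0.007], [-0.121, -0.993, 0.0], [0.007, -0.001, -1.0]]
contact_force: [6.1, -0.4, 1.1]
grip_width: 0.0588
gripper_force: 24.0
```

>>> drive_tool --commands '[[[-0.06, 0, 0.02], 0, -1], [[0, 0, 0], 0, -1]]'

```text
time_s: 16.88
tcp_pos: [0.6347, 0.0557, 0.0682]
eef_rot: [[0.993, -0.121, 0.012], [-0.121, -0.993, 0.0], [0.012, -0.002, -1.0]]
contact_force: [8.8, -0.4, 4.6]
grip_width: 0.0589
gripper_force: 25.2
```

The module is firm against something at the front. Releasing it and backing off to check.

>>> drive_tool --commands '[[[0.06, 0, 0], 0, -1], [[0, 0, 0], 0, 1], [[0, 0, 0], 0, 1], [[0, 0, 0], 0, 1], [[0, 0, 0], 0, 1], [[0, 0, -0.4], 0, 1], [[0, 0, -0.8], 0, 1], [[0, 0, -0.8], 0, 1], [[0, 0.8, 0], 0, 1], [[0, 0.9, 0], 0, 1], [[0, 0.9, 0], 0, 1], [[0, 0.9, 0], 0, 0], [[0, 0.8, 0], 0, -1], [[0, 0, 0], 0, -1]]'

```text
time_s: 18.62
tcp_pos: [0.6055, -0.1629, 0.1668]
eef_rot: [[0.992, -0.128, 0.001], [-0.128, -0.992, -0.003], [0.001, 0.002, -1.0]]
contact_force: [-0.1, 0.4, 0.2]
grip_width: 0.0326
gripper_force: 0.0
```

```bash
python3 - <<'E'
from h import *
to(.6,.0,.1,83)
a=imaging.camera("top")[:,:,::-1];b=imaging.camera("scene")[:,:,::-1]
cv2.imwrite("pics/ta.png",a);cv2.imwrite("pics/sa.png",b)
cv2.imwrite("pics/c1.png",np.vstack([cv2.resize(a[160:235,225:385],(640,300),interpolation=2),cv2.resize(b[210:310,250:400],(450,300),interpolation=2)[:, :].copy() if 0 else cv2.resize(b[215:305,240:370],(640,300),interpolation=2)]))
E
```

```text
t 18.625 pos [ 0.6055 -0.1629  0.1668] yang -97.36423699055086 d(mm) [ -26.4418 -161.0157   66.3832] units [-0.5288 -3.2203  1.3277] roll units -0.07284739811017289 F [-0.0625  0.4123  0.2135] w 0.03263731402094064 z [ 0.0012 -0.0026 -1.    ]
```

View pics/c1.png

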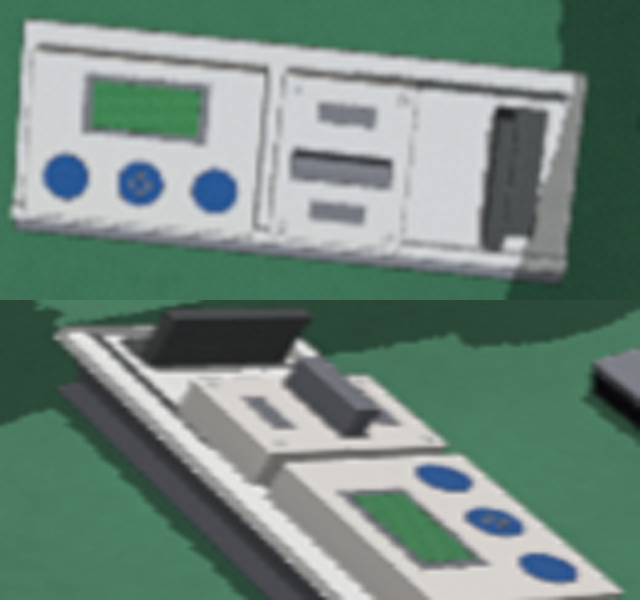

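The top view shows the module beside the meter with a gap of about 10 mm. Whether its front is flat or propped on the lip isn't clear, so I'll compare the predicted corners for both cases with the picks.

```bash
python3 - <<'E'
from h import *
P=np.array([[50,40,30],[-50,40,30],[50,-40,30],[-50,-40,30],[0,30,56],[0,-30,56]])/1e3
def Ry(a): c,s=np.cos(a),np.sin(a); return np.array([[c,0,-s],[0,1,0],[s,0,c]])
M=np.array([[48,20,30],[-52,20,30],[48,160,30]])/1e3
cs=lambda u:(u-[240,215])*[640/130,300/90]; ct=lambda u:(u-[225,160])*4
B={"scene":[.6474,.089,-.1265],"top":[.6472,.0818,-.115]}
for n,c in (("scene",cs),("top",ct)):
    b=B[n];RB=Rz(b[2])@TILT
    W=lambda X:c(proj(n,X@RB.T+[b[0],b[1],.038])).round(0).tolist()
    print(n,"meter",W(M))
    for nm,th,o in (("flat",0,[-.002,-.028,0]),("lip",-5.8*np.pi/180,[-.004,-.028,.005])):
        print(nm,W(P@Ry(th).T+o))
E
```

```text
scene meter [[281.0, 163.0], [460.0, 155.0], [438.0, 310.0]]
flat [[273.0, 155.0], [451.0, 148.0], [193.0, 80.0], [368.0, 76.0], [373.0, 112.0], [311.0, 57.0]]
lip [[271.0, 156.0], [457.0, 136.0], [191.0, 81.0], [373.0, 65.0], [370.0, 106.0], [308.0, 52.0]]
top meter [[268.0, 68.0], [254.0, 231.0], [33.0, 45.0]]
flat [[281.0, 69.0], [267.0, 233.0], [416.0, 82.0], [399.0, 246.0], [288.0, 162.0], [390.0, 172.0]]
lip [[281.0, 68.0], [266.0, 234.0], [416.0, 81.0], [399.0, 247.0], [288.0, 158.0], [391.0, 168.0]]
```

The picks match "flat": corner B at (447,145), predicted (451,148) flat and (457,136) propped. Next I'll go behind the stop with closed fingers.

```bash
python3 - <<'E'
from h import *
p=bedw(0,-.172,.024); print(p); to(*p,90+np.degrees(BED[2]))
# stop top edge: scene picks of inner top edge (crop c1): uphill end (188,367-300), downhill (310,362-300)
px=np.array([[150,62],[188,66],[310,60]])*[130/640,90/300]+[240,215]
b=[.6474,.089,-.1265];RB=Rz(b[2])@TILT
for y in (-.135,-.12,-.105):
    X=np.array([[.04,y,0],[.04,y,.046],[-.04,y,.046],[-.04,y,0]])
    print(y,((proj("scene",X@RB.T+[b[0],b[1],.038])-[240,215])*[640/130,300/90]).round(0).tolist())
E
```

```text
[ 0.6163 -0.0841  0.0599]
t 18.725 pos [ 0.6064 -0.1578  0.1664] yang -97.01474686810705 d(mm) [  0.6227 -74.3055 106.5553] units [ 0.0125 -1.4861  2.1311] roll units 0.001943140039361424 F [ 0.3857 -0.4031 -0.7307] w 0.016409422936358657 z [ 0.0013  0.0002 -1.    ]
-0.135 [[126.0, 56.0], [155.0, 3.0], [294.0, 3.0], [264.0, 53.0]]
-0.12 [[140.0, 69.0], [169.0, 16.0], [309.0, 15.0], [278.0, 66.0]]
-0.105 [[153.0, 82.0], [183.0, 29.0], [323.0, 27.0], [292.0, 78.0]]
```

>>> drive_tool --commands '[[[0, -0.75, 0], 0, -1], [[0, -0.74, 0], 0, -1], [[0, 0, 0.7], 0, -1], [[0, 0, 0.7], 0, -1], [[0, 0, 0.4], 0, -1], [[0, 0, 0.23], 0, -1], [[0, 0, 0], 0, -1], [[0, -0.2, 0], 0, -1], [[0, -0.2, 0], 0, -1], [[0, 0, 0], 0, -1]]' --grip_force 40

```text
time_s: 19.98
tcp_pos: [0.6183, -0.062, 0.0645]
eef_rot: [[0.993, -0.119, 0.001], [-0.119, -0.993, 0.001], [0.001, -0.001, -1.0]]
contact_force: [0.1, -0.1, -0.8]
grip_width: 0.0001
gripper_force: 0.0
```

```bash
python3 - <<'E'
from h import *
p=bedw(0,-.0865,.024); print(p); to(*p,90+np.degrees(BED[2]))
E
```

```text
[0.6267 0.0007 0.0599]
t 19.975 pos [ 0.6183 -0.062   0.0645] yang -96.82868966593156 d(mm) [  0.9546 -63.3087   4.6144] units [ 0.0191 -1.2662  0.0923] roll units 0.03915458047446237 F [ 0.1382 -0.0921 -0.7559] w 0.00011660163621382917 z [ 0.0012  0.0008 -1.    ]
```

>>> drive_tool --commands '[[[0, -0.15, 0], 0, -1], [[0, -0.15, 0], 0, -1], [[0, -0.15, 0], 0, -1], [[0, -0.15, 0], 0, -1], [[0, 0, 0], 0, -1]]'

```text
time_s: 20.6
tcp_pos: [0.6215, -0.0327, 0.0637]
eef_rot: [[0.993, -0.12, 0.0], [-0.12, -0.993, 0.001], [0.0, -0.001, -1.0]]
contact_force: [-0.8, -0.2, 0.1]
grip_width: -0.0003
gripper_force: 0.0
```

>>> drive_tool --commands '[[[0, -0.1, 0], 0, -1], [[0, -0.1, 0], 0, -1], [[0, -0.1, 0], 0, -1], [[0, -0.1, 0], 0, -1]]'

```text
time_s: 21.1
tcp_pos: [0.6237, -0.0141, 0.0637]
eef_rot: [[0.993, -0.121, -0.0], [-0.121, -0.993, -0.0], [-0.0, 0.0, -1.0]]
contact_force: [-0.8, -2.1, 0.5]
grip_width: -0.0002
gripper_force: 1.4
```

```bash
python3 - <<'E'
from h import *
p=bedw(0,-.0865,.024); to(*p,90+np.degrees(BED[2]))
b=imaging.camera("scene");cv2.imwrite("pics/sb.png",b[:,:,::-1])
# dark plate columns vs before
a=cv2.imread("pics/sa.png")[:,:,::-1]
for i in (a,b):
    g=i.max(2).astype(int); 
    for r in (222,227,230): print(r,''.join('#' if v<75 else '.' for v in g[r,255:330]))
E
```

```text
t 21.1 pos [ 0.6237 -0.0141  0.0637] yang -96.97140234511456 d(mm) [  1.2534 -15.1475   3.7351] units [ 0.0251 -0.3029  0.0747] roll units 0.010612044637866802 F [-0.768  -2.0518  0.5136] w -0.0001946101263151934 z [-0.0002 -0.0002 -1.    ]
222 .................##########################################################
227 ..............###############################...#################..........
230 .............###############################......###......................
222 .............................############.......................###########
227 ................................#######....................################
230 ...........................###########################################.###.
```

>>> drive_tool --commands '[[[0, -0.06, 0], 0, -1], [[0, -0.06, 0], 0, -1], [[0, -0.06, 0], 0, -1], [[0, -0.06, 0], 0, -1], [[0, 0, 0], 0, -1]]'

```text
time_s: 21.78
tcp_pos: [0.625, -0.0027, 0.0637]
eef_rot: [[0.993, -0.122, -0.0], [-0.122, -0.993, -0.0], [-0.0, 0.001, -1.0]]
contact_force: [-1.0, -3.8, 0.0]
grip_width: -0.0002
gripper_force: 2.0
```

>>> drive_tool --commands '[[[0, -0.06, 0], 0, -1], [[0, -0.06, 0], 0, -1], [[0, 0, 0], 0, -1]]'

```text
time_s: 22.15
tcp_pos: [0.6253, 0.0003, 0.0637]
eef_rot: [[0.992, -0.123, -0.002], [-0.123, -0.992, -0.004], [-0.001, 0.004, -1.0]]
contact_force: [-1.2, -10.1, 2.7]
grip_width: -0.0001
gripper_force: 4.7
```

>>> drive_tool --commands '[[[0, -0.06, 0], 0, -1], [[0, -0.06, 0], 0, -1], [[0, 0, 0], 0, -1]]'

```text
time_s: 22.52
tcp_pos: [0.6253, 0.0004, 0.0637]
eef_rot: [[0.992, -0.127, -0.004], [-0.127, -0.992, -0.01], [-0.002, 0.01, -1.0]]
contact_force: [-6.0, -19.5, 5.0]
grip_width: 0.0002
gripper_force: 9.9
```

Firm at 19.5 N, so the module should be closed up against the meter. Backing off to check.

>>> drive_tool --commands '[[[0, 0.2, 0], 0, -1], [[0, 0.2, 0], 0, -1], [[0, 0.3, 0], 0, -1], [[0, 0.3, 0], 0, -1], [[0, 0, -0.6], 0, -1], [[0, 0, -0.7], 0, -1], [[0, 0, -0.8], 0, -1], [[0, 0.8, 0], 0, -1], [[0, 0.8, 0], 0, -1], [[0, 0.8, 0], 0, -1], [[0, 0.8, 0], 0, -1], [[0, 0, 0], 0, -1]]'

```text
time_s: 24.02
tcp_pos: [0.5997, -0.2046, 0.1687]
eef_rot: [[0.992, -0.128, -0.0], [-0.128, -0.992, -0.002], [-0.0, 0.002, -1.0]]
contact_force: [-0.3, 0.3, -0.5]
grip_width: -0.0002
gripper_force: 0.0
```

```bash
python3 - <<'E'
from h import *
a=imaging.camera("top")[:,:,::-1];b=imaging.camera("scene")[:,:,::-1]
cv2.imwrite("pics/tc.png",a);cv2.imwrite("pics/sc.png",b)
A0=cv2.imread("pics/ta.png")
# rows through meter/module in the top view, sampled along bed y at several bed x (z=30 top plane)
BT=[.6472,.0818,-.115];RB=Rz(BT[2])@TILT
ys=np.arange(.03,-.13,-.0025)
for nm,im in (("before",A0),("now",a)):
  for x in (-.04,.042):
    X=np.array([[x,y,.03] for y in ys])@RB.T+[BT[0],BT[1],.038]
    u=proj("top",X).astype(np.float32)
    v=cv2.remap(im.max(2).astype(np.float32),u[:,0].reshape(1,-1),u[:,1].reshape(1,-1),1)[0]
    print(nm,x,[(round(1e3*y,1),int(k)) for y,k in zip(ys,v)][::1][:48])
S=status.get_state();print(S["time_s"],S["tcp_pos"],S["contact_force"])
E
```

```text
before -0.04 [(np.float64(30.0), 210), (np.float64(27.5), 211), (np.float64(25.0), 208), (np.float64(22.5), 160), (np.float64(20.0), 170), (np.float64(17.5), 210), (np.float64(15.0), 212), (np.float64(12.5), 186), (np.float64(10.0), 195), (np.float64(7.5), 209), (np.float64(5.0), 206), (np.float64(2.5), 208), (np.float64(0.0), 211), (np.float64(-2.5), 211), (np.float64(-5.0), 211), (np.float64(-7.5), 209), (np.float64(-10.0), 197), (np.float64(-12.5), 175), (np.float64(-15.0), 165), (np.float64(-17.5), 163), (np.float64(-20.0), 165), (np.float64(-22.5), 167), (np.float64(-25.0), 168), (np.float64(-27.5), 167), (np.float64(-30.0), 165), (np.float64(-32.5), 163), (np.float64(-35.0), 161), (np.float64(-37.5), 159), (np.float64(-40.0), 159), (np.float64(-42.5), 170), (np.float64(-45.0), 193), (np.float64(-47.5), 209), (np.float64(-50.0), 211), (np.float64(-52.5), 211), (np.float64(-55.0), 211), (np.float64(-57.5), 211), (np.float64(-60.0), 211), (np.float64(-62.5), 211), (np.float64(-65.0), 206), (np.float64(-67.5), 190), (np.float64(-70.0), 199), (np.float64(-72.5), 212), (np.float64(-7
[... 3213 characters left out ...]
loat64(-27.5), 211), (np.float64(-30.0), 211), (np.float64(-32.5), 211), (np.float64(-35.0), 208), (np.float64(-37.5), 207), (np.float64(-40.0), 208), (np.float64(-42.5), 211), (np.float64(-45.0), 213), (np.float64(-47.5), 211), (np.float64(-50.0), 207), (np.float64(-52.5), 204), (np.float64(-55.0), 204), (np.float64(-57.5), 193), (np.float64(-60.0), 180), (np.float64(-62.5), 178), (np.float64(-65.0), 183), (np.float64(-67.5), 191), (np.float64(-70.0), 188), (np.float64(-72.5), 192), (np.float64(-75.0), 198), (np.float64(-77.5), 198), (np.float64(-80.0), 195), (np.float64(-82.5), 186), (np.float64(-85.0), 184), (np.float64(-87.5), 191)]
24.125 [ 0.6009 -0.1994  0.1687] [0.6334 1.8496 0.0308]
```

The gap has closed: only one dark line is left, at the meter face, and the slots moved about 10 mm. The stop face is at about -58 mm. To check the fit against the lip, I'll compare the module's front and rear edges with the meter's, which should be collinear.

```bash
python3 - <<'E'
from h import *
for n,f,BT in (("top","tc",[.6472,.0818,-.115]),("scene","sc",[.6474,.089,-.1265])):
    im=cv2.imread(f"pics/{f}.png")
    RB=Rz(BT[2])@TILT; g=cv2.cvtColor(im,cv2.COLOR_BGR2GRAY).astype(np.float32)
    def prof(x0,x1,ylist):
        xs=np.arange(x0,x1,.002);v=0
        for y in ylist:
            X=np.array([[x,y,.03] for x in xs])@RB.T+[BT[0],BT[1],.038];u=proj(n,X).astype(np.float32)
            v=v+cv2.remap(g,u[:,0].reshape(1,-1),u[:,1].reshape(1,-1),2)[0]
        return (v/len(ylist)).astype(int).tolist()
    for nm,yl in (("meter",np.arange(.03,.05,.002)),("modA",np.arange(-.005,.013,.002)),("modB",np.arange(-.052,-.042,.002))):
        print(n,nm,"front -68..-40",prof(-.068,-.04,yl),"rear 36..64",prof(.036,.064,yl))
    print("slots y-20:",prof(-.056,.054,np.arange(-.028,-.012,.003)))
E
```

```text
top meter front -68..-40 [96, 91, 101, 119, 129, 152, 177, 191, 200, 210, 211, 213, 202, 174, 141] rear 36..64 [210, 210, 211, 211, 191, 143, 113, 152, 196, 211, 211, 212, 208, 177, 126]
top modA front -68..-40 [95, 88, 101, 121, 135, 155, 174, 190, 202, 208, 206, 206, 208, 205, 198] rear 36..64 [209, 209, 210, 211, 187, 137, 114, 155, 196, 211, 211, 212, 206, 172, 123]
top modB front -68..-40 [94, 85, 99, 122, 142, 162, 172, 184, 197, 200, 190, 195, 205, 210, 211] rear 36..64 [198, 193, 198, 210, 188, 133, 93, 109, 168, 205, 214, 214, 202, 162, 113]
slots y-20: [174, 192, 204, 211, 210, 211, 211, 190, 152, 123, 120, 120, 120, 145, 186, 209, 213, 213, 203, 171, 131, 117, 121, 125, 129, 125, 100, 66, 90, 157, 201, 212, 211, 210, 210, 212, 209, 187, 148, 124, 122, 122, 125, 149, 185, 208, 212, 210, 211, 211, 185, 135, 114, 156, 196]
scene meter front -68..-40 [107, 108, 108, 108, 106, 106, 113, 138, 174, 203, 212, 207, 191, 161, 124] rear 36..64 [204, 209, 210, 212, 211, 198, 167, 141, 138, 139, 139, 138, 137, 137, 136]
scene modA front -68..-40 [108, 107, 106, 105, 104, 104, 110, 132, 166, 195, 203, 200, 201, 206, 209] rear 36..64 [200, 197, 199, 206, 211, 202, 175, 147, 139, 140, 140, 139, 139, 138, 137]
scene modB front -68..-40 [103, 103, 103, 102, 100, 99, 104, 124, 158, 193, 210, 210, 204, 195, 177] rear 36..64 [207, 205, 206, 209, 212, 206, 181, 150, 139, 138, 126, 104, 89, 81, 106]
slots y-20: [108, 128, 163, 196, 212, 213, 209, 195, 165, 128, 106, 98, 93, 88, 84, 79, 73, 70, 70, 72, 74, 76, 76, 75, 74, 73, 72, 78, 104, 145, 186, 209, 212, 211, 211, 211, 208, 194, 161, 127, 112, 110, 111, 122, 150, 188, 210, 212, 211, 212, 212, 205, 180, 149, 138]
```

The module's front and rear edges line up with the meter's in both views to within about 0.5 mm, so it is flat, square and on the lip. Handing in.

```bash
python3 -c "
from station import order; print(order.job_done())"
```

```text
the job is handed in; nothing more can be done
None
```

I handed the job in at about 24 s: the bar-handle module lies flat on the cradle, down against the lip and flush with the meter, with the end stop pushed up against its other side. The camera checks before hand-in agreed with this, but I was shown no verdict. I did not re-measure the other module, bottle, beaker or slide box at the end, though nothing I did should have touched them.

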